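Load the substrate block and run the slide home under the mask frame

TASK

Lower the aluminium substrate block into the matching pocket of the exposure unit's carriage so that it lies flat and square, and let go of it while the carriage is still out at the loading end. Then slide the carriage all the way in to its stop under the mask frame, and leave everything at rest without disturbing the bottle, the round chuck or the bowl.

Things in the scene. Friction and masses are not known exactly. Their poses are not given: they have to be found in the camera images.
- block: Bare aluminium block, 72 (x) x 50 (y) x 20 mm high, about 0.2 kg, upright on the bench, with a 36 mm square amber glass plate on top (1 mm proud). The corners of its +x end (nose) are cut off at 45 degrees, 14 mm each way; the -x end is square. Origin: centre of the underside; x to the nose, z up. Grip it across its 50 mm width (y); the parallel sides run from x = -36 to +22 mm.
- pocket (a point): Centre of the pocket floor (dark) in the white plastic carriage, 38 mm above the bench; moves with it. y: along the slide to the stop, z up. Pocket 7 mm deep, walls 12 mm thick, shaped as the block with 2.5 mm clearance all round (77 mm in y, 55 in x), cut corners at +y: the block fits only with its nose (its +x) to the pocket's +y. A seated block's origin lies at this point.
- handle (a point): Point on the axis of the upright round steel post on the carriage, at grip height. The post is 18 mm across and 50 mm high, on the carriage plate at pocket floor level, 95 mm from the pocket centre on the -y side. The point is 38 mm above that plate, 12 mm below the post's top, 76 mm above the bench. Axes as pocket.
- carriage (a joint): Carriage position along its slide, m: 0 at the outer (loading) end, 0.140 hard against the stop under the mask frame; grows towards +y of pocket. Starts between 0 and 0.035 and stays where it is left (friction about 3 N).
- aligner: Fixed grey exposure unit; origin at bench height under the slide, y along the slide. Base 150 mm (x), y -205 to +145 mm, 20 mm high. Pocket at y = -80 mm + joint value. Open dark steel mask frame on 4 posts centred at y = +60 mm: outside 130 (x) x 116 (y), window 78 x 84 mm, from 68 to 78 mm above the bench (bolts to 82).
- bottle: Bystander: amber bottle 60 mm across, 130 mm high. Origin: centre of its underside.
- chuck: Bystander: round aluminium wafer chuck lying on its stem, 72 mm across, 22 mm high. Origin: centre of its underside.
- bowl: Bystander: open steel bowl 100 mm across, 45 mm high. Origin: centre of its underside.

How it is judged (in metres and radians):
On the way, in this order (a step that is already met when the one before it is completed fails the run):
1. the block lies flat and square in the pocket, let go, while the carriage is still in the outer half of its slide (joint under 0.07 m) (z of block in the frame of pocket below 0.0025 m and distance between block and pocket below 0.006 m and angle between block's own z axis and vertical below 0.04 rad and angle between the x axis of block and the y axis of pocket, either way round below 0.07 rad and contact force between the fingers and block below 0.2 N and value of joint carriage below 0.07 m), for 0.2 s.
2. the carriage is against its stop (within 3 mm) with the block still seated (z of block in the frame of pocket below 0.0025 m and distance between block and pocket below 0.006 m and angle between block's own z axis and vertical below 0.04 rad and angle between the x axis of block and the y axis of pocket, either way round below 0.07 rad and value of joint carriage above 0.137 m), for 0.2 s.
At the end, for the whole second after the job is handed in: Block home on the pocket floor (underside at most 2.5 mm above it, origin within 6 mm of the pocket point), flat within 2 degrees, square to the slide within 4 degrees, nose towards the stop; carriage within 3 mm of its stop (joint above 0.137); block at rest, robot touching nothing (all of step 2 and contact force between the fingers and block below 0.2 N and linear speed of block below 0.01 m/s and contact force between the fingers and aligner below 0.2 N).
It fails at once if the block is dropped: over the carriage and not held by the fingers with its underside more than 14 mm above the pocket floor (contact force between the fingers and block below 0.2 N and horizontal distance between block and pocket below 0.08 m and z of block in the frame of pocket above 0.014 m).
It fails at once if the block is pressed or jammed on the exposure unit with more than 40 N (contact force between block and aligner above 40 N).
It fails at once if the bottle, the round chuck or the bowl is moved by more than 20 mm (distance of any of bottle, chuck, bowl from where it was at the start of the episode above 0.02 m).
It also fails if it takes over 48 s, if anything falls off the work surface, if the arm or the gripper's body presses on something with over 40 N, if the wrist force passes 120 N, or if a joint passes its speed limit or range.

ROBOT

A 7-joint arm with a two-finger parallel gripper is mounted at the origin on the work surface. World frame = base frame: x ahead of the robot, y to its left, z up, the work surface at z = 0. Lengths are in mm, angles in rad, forces in N, time in s.
With the tool pointing down it reaches from about 425 to 1025 mm from the base axis. Payload 9.4 kg.
Tool frame: the origin (TCP) lies on the mounting face of the last link; the fingertips stand 173 mm ahead of it and the grasp point (between the pads) lies 155 mm ahead of it; y points along the fingers, z is the direction in which the jaws open and shut, and the axes are right-handed (so a half turn about y gives the same grasp; the last joint's range is limited). The gripper opens to 85 mm and grips with 20 to 120 N. Pads are 22 mm wide; open, the fingers measure 114 mm over their backs; the gripper's body (76 mm by 85 mm) begins 54 mm behind the grasp point. The pads swing forward as they close: fully open they stand 13 mm farther back than shut.
Start: joints at [1.193, 0.599, -0.003, 1.599, 0.002, 0.943, -0.08], TCP at [214.804, -692.448, 404.675] pointing down, gripper open.
Joint ranges: [-2.57, 2.57], [-0.35, 1.97], [-1.29, 1.29], [0.11, 2.56], [-1.05, 4.19], [0.11, 1.86], [-2.63, 2.63]. Speed limits (rad/s): [2.22, 2.22, 3.01, 3.01, 3.14, 3.14, 3.14].

INTERFACE

Orientations are given as [roll, pitch, yaw] about the fixed x, y, z axes, in that order (R = Rz(yaw) Ry(pitch) Rx(roll)).
In Python, from workcell import status, imaging, bot gives the robot as it stands. The module is installed in compiled form; this text tells all that it offers.
- The arm moves only by the tool jog_arm, never from a script. Its arguments are lists of equal length, an entry for each row: "claw": the finger opening in m, from 0 to 0.0854; "delta_pos": the shift along the world's x, y, z in m, a list of three; "rotation": the turn, a rotation vector about the world's x, y, z in degrees, a list of three. In form: {"claw": [claw, ...], "delta_pos": [[x, y, z], ...], "rotation": [[rx, ry, rz], ...]}. A call has 1 to 8 rows; each row is the pose to reach, as a shift and turn from the pose commanded when the call began; what a row does not reach only later rows make up. A row lasts 1/12 s, in which the tool goes at most 41.7 mm and 7.16 degrees, less where a joint would pass 70% of its speed; a pose out of reach is approached as far as the arm can. A call with a gripper value outside its range is refused whole. The fingers move at their own pace and stop on an object; "newtons" is the grip in N (left out, the last holds). Time passes only in rows, so rows that repeat a pose let the fingers close. It gives the time, the measured TCP pose, the force and the opening at its end, in the units of the state.
- status.state(): the state, without advancing time (a new reading comes with each control period).
- imaging.get_image(name): name is "scene" or "side" or "wrist"; returns a dict with "color" (384x512x3 uint8, red, green, blue), "fx", "fy", "cx", "cy" (pixels), "dist" ([k1, k2, p1, p2, k3] as OpenCV has them; the pictures are not rectified), "R" (3x3) and "t" (3): a world point X has camera coordinates R X + t. Camera axes: x right, y down, z forward; pixel columns grow to the right and rows downward; lengths in mm; the calibration is good to about 2 mm. A picture is of the moment at which its call begins. There is no depth.
- bot.hand_in(): hands the job in, once; it reports no verdict.
Trained networks look in the newest picture that a camera, given by its name, has taken for a name from the list of things; names that differ only in an ending like _2 or _b are one class to them, and where a whole thing is asked for, a point or a joint stands for the part that bears it (a point fixed in the world has none). Each returns a list of dicts, best first, with "p" (0 to 1); they miss things now and then, are a little off and sometimes report something else, mostly with a low value. They report only what shows in the picture. A call takes as long as a camera call.
- imaging.regions_of(camera, target): "mask" (384x512 bool, what is visible of it) and "xy" ([column, row] in pixels, amid what is visible of it).
The state is a dict: "time_s": time; "joint_positions": joint angles; "joint_velocities": joint speeds; "joint_torque": joint torques, N m; "tcp_pos": TCP position; "eef_rot": TCP orientation; "ft_force": force on the tool from outside, world axes, zero at the start; "torque": the same for the moment, N m; "gripper_width": finger opening in mm.
Only numpy, scipy, OpenCV 4.12 (cv2) and the standard library are available. Lean on these libraries where they do the work, as an engineer would, in place of code of your own. Each camera call takes 0.05 s, during which the arm holds its last target. There are 200 camera calls.

## Working session

There is one attempt and no reset: what is moved stays moved. The work goes in short steps, Python scripts to look and compute and a tool call to move; the robot and the scene stay as the last step left them, time stands still between calls to the robot, and variables do not carry over. Pictures are saved under pics/ and viewed, about 8 in all and at most 12, crops included, and the job is handed in when it is done.

Besides the shell and the picture viewer there is one more tool, called after "Call:" by a JSON object that holds its "method" and its "body", one argument or row to a line. jog_arm: Moves the arm, as the interface text tells. Its arguments: {"type":"object","properties":{"claw":{"type":"array"},"delta_pos":{"type":"array"},"rotation":{"type":"array"},"newtons":{"type":"number"}},"required":["claw","delta_pos","rotation"]}

```bash
mkdir -p pics; cat > h.py <<'E'
import numpy as np, cv2
from workcell import status, imaging, bot
def cam(n):
    d=imaging.get_image(n)
    d['K']=np.array([[d['fx'],0,d['cx']],[0,d['fy'],d['cy']],[0,0,1.]])
    d['R']=np.array(d['R']);d['t']=np.array(d['t']);d['dist']=np.array(d['dist']);return d
def proj(d,X):
    return cv2.projectPoints(np.array(X,float).reshape(-1,3),cv2.Rodrigues(d['R'])[0],d['t'],d['K'],d['dist'])[0].reshape(-1,2)
def back(d,uv,z):
    uv=np.array(uv,float).reshape(-1,1,2)
    n=cv2.undistortPoints(uv,d['K'],d['dist']).reshape(-1,2)
    r=np.c_[n,np.ones(len(n))]@d['R']; c=-d['R'].T@d['t']
    return c+r*((np.atleast_1d(z)-c[2])/r[:,2])[:,None]
def save(d,n): cv2.imwrite('pics/'+n,d['color'][...,::-1])
E
python3 - <<'E'
from h import *
np.set_printoptions(precision=1,suppress=True)
ims=[]
for n in ['scene','side']:
    d=cam(n); ims.append(d['color']); print(n,'cam at',-d['R'].T@d['t'],d['R'][2])
    for o in ['block','pocket','handle','aligner','bottle','chuck','bowl']:
        for r in imaging.regions_of(n,o)[:2]:
            c=cv2.minAreaRect(np.argwhere(r['mask'])[:,::-1].astype(np.float32))
            print(o,round(r['p'],2),r['xy'],r['mask'].sum(),np.array(c[1]),back(d,r['xy'],{'block':20,'pocket':38,'handle':76}.get(o,20))[0])
    save(d,n+'.png')
print(status.state())
E
```

```text
scene cam at [921.1 409.2 964.1] [-0.3 -0.4 -0.8]
block 0.65 [213.1, 151.3] 471 [19.4 26.3] [ 518.6 -274.6   20. ]
pocket 0.81 [277.4, 228.1] 1942 [69.4 34.8] [552.9  36.4  38. ]
handle 0.58 [139.5, 166.3] 410 [21.2 23.3] [ 719.4 -320.3   76. ]
handle 0.56 [277.0, 228.7] 1793 [67.9 32.8] [569.8  52.3  76. ]
aligner 0.7 [296.9, 258.7] 8464 [140.9  70.1] [566.1 122.6  20. ]
bottle 0.69 [148.3, 211.2] 870 [43.5 24.7] [ 766.6 -224.7   20. ]
chuck 0.74 [140.8, 169.6] 421 [21.2 23.3] [ 709.9 -353.9   20. ]
bowl 0.67 [421.5, 245.7] 1215 [42.2 35.8] [308.5 298.9  20. ]
side cam at [ 499.7 -789.7  590.7] [ 0.1  0.8 -0.5]
pocket 0.84 [250.3, 199.6] 1091 [41. 30.] [554.4   4.2  38. ]
handle 0.68 [247.5, 193.3] 1106 [42. 30.] [545.6 -22.7  76. ]
aligner 0.6 [248.0, 190.0] 4464 [86. 60.] [553.   77.1  20. ]
bottle 0.79 [355.7, 249.4] 1312 [28.  58.4] [ 780.5 -182.7   20. ]
bottle 0.24 [174.8, 150.7] 515 [22. 30.] [324.4 330.8  20. ]
chuck 0.66 [344.7, 318.9] 993 [32. 37.] [ 704.2 -367.5   20. ]
bowl 0.63 [176.8, 149.0] 470 [21.9 27.3] [329.9 342.8  20. ]
{'time_s': 0.8, 'joint_positions': array([ 1.2,  0.6, -0. ,  1.6,  0. ,  0.9, -0.1]), 'joint_velocities': array([-0., -0.,  0., -0.,  0., -0., -0.]), 'joint_torque': array([  0. , -77.6,   1.6, -25.8,   0. ,   0. ,   0. ]), 'tcp_pos': array([ 214.8, -692.4,  404.7]), 'eef_rot': array([-1.6, -0. , -2.8]), 'ft_force': array([ 0.2, -0.5, -0.4]), 'torque': array([0., 0., 0.]), 'gripper_width': 85.19113271616492}
```

View pics/scene.png

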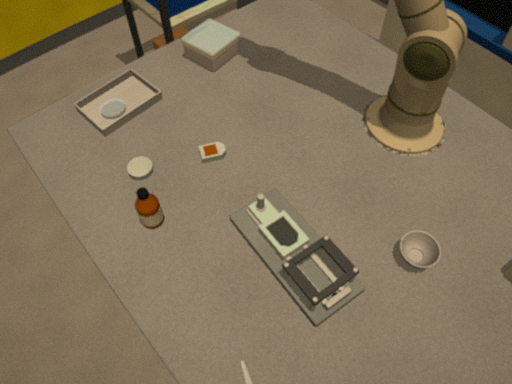

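View pics/side.png

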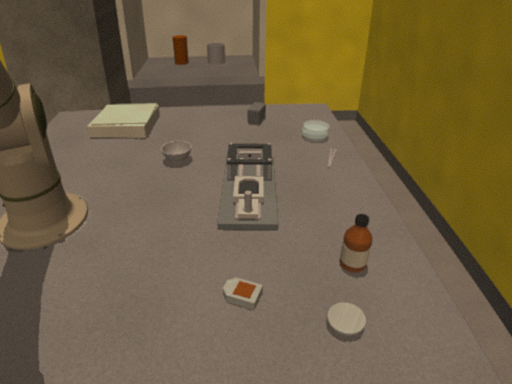

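The scene view shows the block at (212,151) with its nose to the right, the carriage at (285,230) with its post at (261,200), the bottle at (148,208), the chuck at (140,168) and the bowl at (420,248). In the side view the block is at (242,292), nose pointing left.

```bash
python3 - <<'E'
from h import *
np.set_printoptions(precision=3,suppress=True)
for n,box in [('scene',(195,135,235,168)),('side',(215,270,270,315))]:
    d=cam(n); c=d['color'].astype(int); m=(c[...,0]>120)&(c[...,0]-c[...,2]>90)
    k=np.zeros_like(m);x0,y0,x1,y1=box;k[y0:y1,x0:x1]=1;m&=k
    print(n,m.sum(),back(d,np.argwhere(m)[:,::-1].mean(0),21))
    if n=='scene':
        print('nose tip',back(d,[225.5,150],10),'tail',back(d,[199.5,153],10)); print('post top',back(d,[261,196],88),'mask bolts',back(d,[[287,265],[323,240],[355,272],[317,299]],80))
    else: print('nose',back(d,[223,290],5),'post top',back(d,[248,193],88))
d=cam('wrist'); print('wrist cam',-d['R'].T@d['t'],d['R'],d['fx'])
s=status.state();print(s['tcp_pos'],s['eef_rot'],s['time_s'])
from scipy.spatial.transform import Rotation as Ro
print(Ro.from_euler('xyz',s['eef_rot']).as_matrix())
E
```

```text
scene 107 [[ 521.264 -285.014   21.   ]]
nose tip [[ 484.513 -262.456   10.   ]] tail [[ 547.608 -302.268   10.   ]]
post top [[543.585 -36.402  88.   ]] mask bolts [[615.982 137.819  80.   ]
 [510.543 145.368  80.   ]
 [513.078 248.804  80.   ]
 [620.713 238.472  80.   ]]
side 208 [[ 522.551 -282.317   21.   ]]
nose [[ 480.345 -267.371    5.   ]] post top [[545.812 -39.408  88.   ]]
wrist cam [ 284.841 -670.485  373.633] [[ 0.297 -0.955  0.001]
 [-0.914 -0.284  0.29 ]
 [-0.276 -0.087 -0.957]] 336.98050326585496
[ 214.808 -692.452  404.67 ] [-1.571 -0.    -2.841] 0.95
[[-0.955 -0.     0.296]
 [-0.296 -0.    -0.955]
 [ 0.    -1.    -0.   ]]
```

Call:
{"method": "jog_arm", "body": {
  "claw": [0.085,0.085,0.085,0.085,0.085,0.085,0.085,0.085],
  "delta_pos": [
    [0.022,0.029,-0.005],
    [0.044,0.058,-0.01],
    [0.066,0.087,-0.015],
    [0.088,0.116,-0.02],
    [0.11,0.145,-0.025],
    [0.132,0.174,-0.03],
    [0.154,0.203,-0.035],
    [0.176,0.232,-0.04]
  ],
  "rotation": [
    [0,0,7],
    [0,0,14],
    [0,0,21],
    [0,0,28],
    [0,0,35],
    [0,0,42],
    [0,0,49],
    [0,0,56]
  ]
}}

```text
time_s: 1.62
tcp_pos: [391.6, -459.0, 364.8]
eef_rot: [-1.57, -0.0, -1.858]
ft_force: [0.4, -0.0, -0.8]
gripper_width: 85.0
```

Call:
{"method": "jog_arm", "body": {
  "claw": [0.085,0.085,0.085,0.085,0.085,0.085,0.085,0.085],
  "delta_pos": [
    [0.022,0.029,-0.005],
    [0.044,0.058,-0.01],
    [0.066,0.087,-0.015],
    [0.088,0.116,-0.02],
    [0.11,0.145,-0.025],
    [0.12,0.16,-0.03],
    [0.126,0.17,-0.035],
    [0.131,0.176,-0.04]
  ],
  "rotation": [
    [0,0,7],
    [0,0,14],
    [0,0,21],
    [0,0,28],
    [0,0,35],
    [0,0,42],
    [0,0,49],
    [0,0,56]
  ]
}}

```text
time_s: 2.28
tcp_pos: [522.9, -282.4, 324.7]
eef_rot: [-1.57, -0.0, -0.877]
ft_force: [-0.2, 0.0, 0.4]
gripper_width: 84.9
```

Call:
{"method": "jog_arm", "body": {
  "claw": [0.085,0.085,0.085,0.085,0.085],
  "delta_pos": [
    [0,0,0],
    [0,0,0],
    [0,0,0],
    [0,0,0],
    [0,0,0]
  ],
  "rotation": [
    [0,0,7],
    [0,0,14],
    [0,0,21],
    [0,0,23.5],
    [0,0,23.5]
  ]
}}

```text
time_s: 2.7
tcp_pos: [521.7, -284.8, 324.6]
eef_rot: [-1.571, 0.0, -0.474]
ft_force: [0.6, 1.4, 0.8]
gripper_width: 85.0
```

```bash
python3 - <<'E'
from h import *
np.set_printoptions(precision=3,suppress=True)
d=cam('wrist'); cv2.imwrite('pics/w1.png',d['color'][...,::-1])
s=status.state();print(s)
for o in ['block']:
    for r in imaging.regions_of('wrist',o)[:2]:
        print(r['p'],r['xy'],r['mask'].sum(),back(d,r['xy'],20))
        np.save('m.npy',r['mask'])
c=d['color'].astype(int); m=((c[...,0]>110)&(c[...,0]-c[...,2]>80)).astype(np.uint8)
n,l,st,ce=cv2.connectedComponentsWithStats(m); i=1+st[1:,4].argmax()
box=cv2.boxPoints(cv2.minAreaRect(np.argwhere(l==i)[:,::-1].astype(np.float32)))
B=back(d,box,21);print(st[i],B,B.mean(0)); e=B-np.roll(B,1,0);print(np.degrees(np.arctan2(e[:,1],e[:,0])),np.hypot(e[:,0],e[:,1]))
E
```

```text
{'time_s': 2.75, 'joint_positions': array([ 0.829,  0.616, -0.634,  1.95 ,  0.528,  0.746,  0.976]), 'joint_velocities': array([-0.011, -0.004,  0.012,  0.001, -0.009, -0.004, -0.027]), 'joint_torque': array([  0.207, -66.876,  -9.117, -18.733,   0.13 ,   0.051,   0.479]), 'tcp_pos': array([ 521.741, -284.743,  324.61 ]), 'eef_rot': array([-1.571,  0.   , -0.478]), 'ft_force': array([-0.26 ,  0.172, -0.475]), 'torque': array([ 0.038, -0.017,  0.027]), 'gripper_width': 85.25249292814543}
0.86 [253.1, 176.4] 4749 [[ 514.815 -283.179   20.   ]]
[ 235  163   44   42 1689] [[ 498.478 -291.595   21.   ]
 [ 512.797 -260.173   21.   ]
 [ 544.899 -274.145   21.   ]
 [ 530.117 -306.735   21.   ]] [ 521.573 -283.162   21.   ]
[ 154.427   65.501  -23.52  -114.397] [35.075 34.531 35.011 35.786]
```

View pics/w1.png

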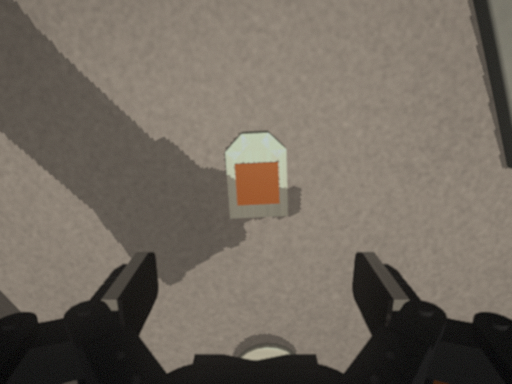

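The wrist view shows the block at (257,175), nose up, amber plate at (257,184) a bit towards the tail. The tail is in shadow, so I'll fit the outline.

```bash
cat >> h.py <<'E'
from scipy.optimize import minimize
BL=np.array([[-36,-25],[22,-25],[36,-11],[36,11],[22,25],[-36,25]],float)
def blk(p,z):
    c,s=np.cos(p[2]),np.sin(p[2]); xy=BL@np.array([[c,s],[-s,c]])+p[:2]
    return np.vstack([np.c_[xy,np.full(6,z)],np.c_[xy,np.full(6,z+20)]])
def sil(d,X,S=4):
    m=np.zeros((384*S,512*S),np.uint8)
    h=cv2.convexHull(((proj(d,X)+.5)*S).astype(np.float32)).astype(np.int32); cv2.fillConvexPoly(m,h,1); return m>0
E
python3 - <<'E'
from h import *
np.set_printoptions(precision=3,suppress=True)
d=cam('wrist'); mask=np.load('m.npy'); M=np.kron(mask,np.ones((4,4)))>0
f=lambda p:(sil(d,blk(p,0))^M).sum()/16
p0=np.array([518,-283,np.radians(154.5)])
r=minimize(f,p0,method='Nelder-Mead',options=dict(initial_simplex=np.array([p0,p0+[6,0,0],p0+[0,6,0],p0+[0,0,.08]]),xatol=.02))
print(r.x,np.degrees(r.x[2]),r.fun,mask.sum())
# block-frame position of plate
c,s=np.cos(r.x[2]),np.sin(r.x[2]); v=np.array([521.57,-283.16])-r.x[:2]; print('plate in block',v@[c,s],v@[-s,c])
im=cv2.resize(d['color'][110:240,190:330,::-1],None,fx=5,fy=5,interpolation=cv2.INTER_CUBIC)
for z in (0,20):
    q=(proj(d,blk(r.x,z)[:6])-[190,110]+.5)*5; cv2.polylines(im,[q.astype(np.int32)],True,(0,255,0) if z else (255,0,0),1)
cv2.imwrite('pics/w1f.png',im)
E
```

```text
[ 516.279 -280.897    2.729] 156.35755270057243 145.4375 4749
plate in block -5.754549468661916 -0.04852283066990504
```

View pics/w1f.png

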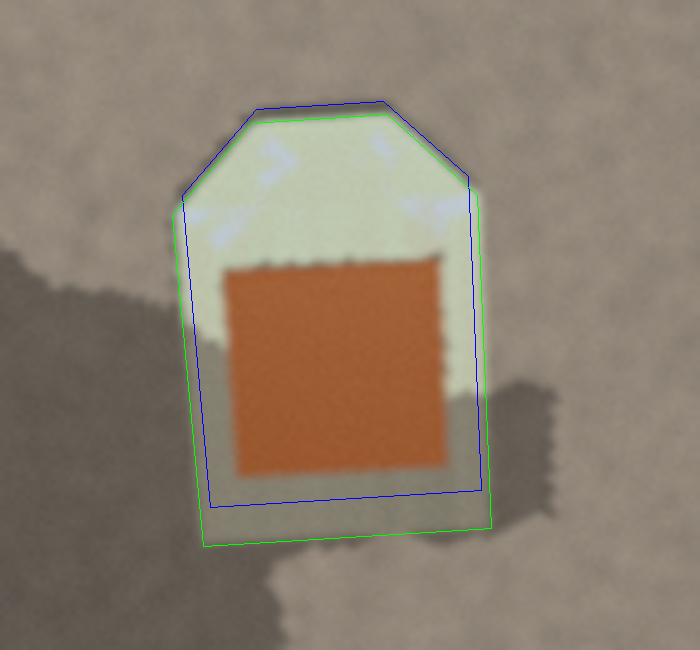

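Call:
{"method": "jog_arm", "body": {
  "claw": [0.085,0.085,0.085,0.085,0.085,0.085],
  "delta_pos": [
    [-0.0027,0.0025,-0.03],
    [-0.0027,0.0025,-0.065],
    [-0.0027,0.0025,-0.1],
    [-0.0027,0.0025,-0.125],
    [-0.0027,0.0025,-0.1416],
    [-0.0027,0.0025,-0.1416]
  ],
  "rotation": [
    [0,0,3.1],
    [0,0,3.1],
    [0,0,3.1],
    [0,0,3.1],
    [0,0,3.1],
    [0,0,3.1]
  ]
}}

```text
time_s: 3.35
tcp_pos: [518.4, -281.4, 180.0]
eef_rot: [-1.571, 0.005, -0.422]
ft_force: [0.5, -0.3, -0.2]
gripper_width: 85.0
```

Call:
{"method": "jog_arm", "body": {
  "claw": [0.058,0.058,0.058,0.058],
  "delta_pos": [
    [0,0,0],
    [0,0,0],
    [0,0,0],
    [0,0,0]
  ],
  "rotation": [
    [0,0,0],
    [0,0,0],
    [0,0,0],
    [0,0,0]
  ]
}}

```text
time_s: 3.68
tcp_pos: [519.5, -282.2, 184.5]
eef_rot: [-1.571, -0.002, -0.422]
ft_force: [-0.3, -0.3, 0.7]
gripper_width: 58.1
```

```bash
python3 - <<'E'
from h import *
np.set_printoptions(precision=2,suppress=True)
a=cam('side')
s=status.state();print(s['tcp_pos'],s['ft_force'],s['gripper_width'],s['time_s'])
g=proj(a,[[519,-282,183-155],[519,-282,10]]);print(g)
w=cam('wrist')
x,y=g[0].astype(int)
i1=cv2.resize(a['color'][y-30:y+30,x-40:x+40],(760,570),interpolation=cv2.INTER_CUBIC)
cv2.imwrite('pics/g1.png',i1[...,::-1]);save(w,'w2.png')
E
```

```text
[ 519.31 -282.28  184.31] [0.09 0.43 0.39] 57.81179469170404 3.7333
[[242.17 286.85]
 [242.27 292.97]]
```

View pics/g1.png

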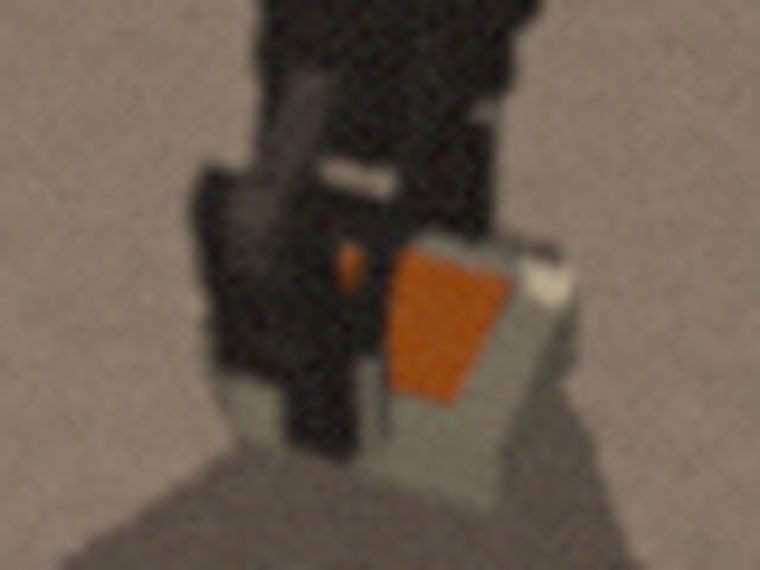

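The side crop shows the near fingertip at crop (320,458), i.e. image (235.7,304.2), standing in front of the block's flank. I'll work out its height.

```bash
python3 - <<'E'
from h import *
np.set_printoptions(precision=1,suppress=True)
a=cam('side'); o=np.array([202,256])
u=np.array([.412,.911]); v=np.array([-.911,.412]); c=np.array([519.3,-282.3])
for z in (0,5,10,15,20):
  for off in (29,43):
    for w in (-11,11):
      p=c-u*off+v*w; print(z,off,w,((proj(a,[[*p,z]])-o+.5)*9.5)[0])
print('block corners',((proj(a,blk([516.3,-281,np.radians(155.7)],0))-o+.5)*9.5))
E
```

```text
0 29 -11 [387.6 505.1]
0 29 11 [288.9 475. ]
0 43 -11 [362.4 556.6]
0 43 11 [262.5 525.6]
5 29 -11 [387.3 489.4]
5 29 11 [288.2 459.3]
5 43 -11 [362.  540.9]
5 43 11 [261.7 509.9]
10 29 -11 [387.1 473.5]
10 29 11 [287.6 443.5]
10 43 -11 [361.6 525. ]
10 43 11 [260.9 494. ]
15 29 -11 [386.8 457.5]
15 29 11 [286.9 427.5]
15 43 -11 [361.2 509. ]
15 43 11 [260.1 478.1]
20 29 -11 [386.5 441.4]
20 29 11 [286.2 411.3]
20 43 -11 [360.9 492.9]
20 43 11 [259.3 461.9]
block corners [[573.2 345.8]
 [323.7 274.7]
 [239.9 302.6]
 [199.1 375.3]
 [233.3 441.9]
 [493.6 520.5]
 [575.2 282.2]
 [321.7 211.3]
 [236.6 239.1]
 [195.1 311.7]
 [229.8 378.2]
 [494.3 456.8]]
```

Call:
{"method": "jog_arm", "body": {
  "claw": [0.058,0.058,0.045,0.045,0.045,0.045,0.045],
  "delta_pos": [
    [0,0,-0.004],
    [0,0,-0.004],
    [0,0,-0.004],
    [0,0,-0.004],
    [0,0,-0.004],
    [0,0,-0.004],
    [0,0,-0.004]
  ],
  "rotation": [
    [0,0,0],
    [0,0,0],
    [0,0,0],
    [0,0,0],
    [0,0,0],
    [0,0,0],
    [0,0,0]
  ],
  "newtons": 45
}}

```text
time_s: 4.42
tcp_pos: [519.0, -281.9, 179.1]
eef_rot: [-1.571, 0.0, -0.422]
ft_force: [-0.9, -0.4, 3.3]
gripper_width: 48.6
```

Call:
{"method": "jog_arm", "body": {
  "claw": [0.045,0.045,0.045,0.045,0.045,0.045],
  "delta_pos": [
    [0,0,0.004],
    [0,0,0.02],
    [0,0,0.05],
    [0,0,0.085],
    [0,0,0.11],
    [0,0,0.11]
  ],
  "rotation": [
    [0,0,0],
    [0,0,0],
    [0,0,0],
    [0,0,0],
    [0,0,0],
    [0,0,0]
  ]
}}

```text
time_s: 4.92
tcp_pos: [520.4, -282.1, 293.7]
eef_rot: [-1.571, -0.007, -0.422]
ft_force: [0.3, -0.3, -1.0]
gripper_width: 48.9
```

```bash
python3 - <<'E'
from h import *
np.set_printoptions(precision=3,suppress=True)
w=cam('wrist');s=status.state();print(s['tcp_pos'],s['eef_rot'],s['ft_force'],s['gripper_width'],s['time_s'])
save(w,'w3.png')
# aligner from wrist-independent cams, unobstructed?
a=cam('scene');save(a,'s3.png')
x0,y0=225,175
im=cv2.resize(a['color'][y0:y0+150,x0:x0+145],(725,750),interpolation=cv2.INTER_CUBIC)
big=np.zeros((600,800,3),np.uint8); big[:,:580]=cv2.resize(im,(580,600)); big[:165,580:]=cv2.resize(w['color'],(220,165))
cv2.imwrite('pics/s3c.png',big[...,::-1])
for n in('pocket','handle'):
  for r in imaging.regions_of('scene',n)[:2]:print(n,r['p'],r['xy'])
E
```

```text
[ 519.676 -282.255  291.457] [-1.571 -0.005 -0.422] [-0.541  0.697 -2.403] 48.76992141491076 4.9667
pocket 0.95 [278.3, 228.7]
handle 0.67 [279.1, 230.0]
```

View pics/s3c.png

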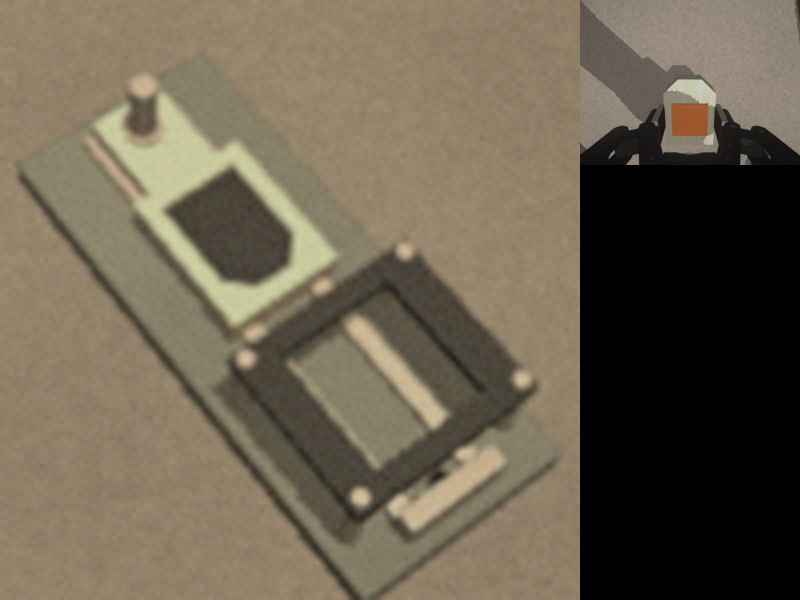

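Scene crop (4x): the carriage is at the outer end, pocket cut corners towards the mask frame; the inset shows the block held square between the fingers. I'll fit the aligner pose to these points.

```bash
python3 - <<'E'
from h import *
from scipy.optimize import least_squares
np.set_printoptions(precision=2,suppress=True)
d=cam('scene')
uv=np.array([[18,166],[200,55],[558,458],[365,600],[137,203],[237,142],[337,258],[235,330],[245,357],[405,250],[522,379],[360,496],[144,82]],float)/4+[225,175]-.5
def pts(p):
    x,y,th,j,a,b=p; P=-80+j
    L=np.array([[75,-205,20],[-75,-205,20],[-75,145,20],[75,145,20],[39.5,P-50.5,45],[-39.5,P-50.5,45],[-39.5,P+50.5,45],[39.5,P+50.5,45],
     [a,60-b,82],[-a,60-b,82],[-a,60+b,82],[a,60+b,82],[0,P-95,88]],float)
    c,s=np.cos(th),np.sin(th); L[:,:2]=L[:,:2]@np.array([[c,s],[-s,c]])+[x,y]; return L
r=least_squares(lambda p:(proj(d,pts(p))-uv).ravel(),[560,130,-.08,5,54,48],loss='soft_l1')
p=r.x;print(p,np.degrees(p[2]));print((proj(d,pts(p))-uv))
c,s=np.cos(p[2]),np.sin(p[2]);y=-80+p[3]
print('pocket',p[0]-s*y,p[1]+c*y,'post',p[0]-s*(y-95),p[1]+c*(y-95))
# block in hand from wrist
w=cam('wrist');k=imaging.regions_of('wrist','block')[0];M=np.kron(k['mask'],np.ones((4,4)))>0
cc=w['color'].astype(int); m=((cc[...,0]>110)&(cc[...,0]-cc[...,2]>80)).astype(np.uint8)
n,l,st,ce=cv2.connectedComponentsWithStats(m); i=1+st[1:,4].argmax()
B=back(w,cv2.boxPoints(cv2.minAreaRect(np.argwhere(l==i)[:,::-1].astype(np.float32))),291.4-180.3+21)
e=B-np.roll(B,1,0);print(B.mean(0),np.degrees(np.arctan2(e[:,1],e[:,0])),np.hypot(e[:,0],e[:,1]));print(st[i])
s_=status.state();print(s_['tcp_pos'],s_['eef_rot'])
E
```

```text
[558.43 130.08  -0.08   7.13  58.    50.21] -4.767768183662149
[[-0.76 -0.77]
 [ 0.86 -1.21]
 [ 1.39 -1.43]
 [-0.27  0.62]
 [-0.71  0.64]
 [-0.   -0.15]
 [ 0.48 -0.17]
 [-0.21 -0.72]
 [ 0.09  0.28]
 [-0.08  0.11]
 [-0.16  0.21]
 [-0.07  0.39]
 [ 0.01  0.99]]
pocket 552.3731539416012 57.45885967981131 post 544.4770150254432 -37.212418912044285
[ 519.25 -282.56  132.1 ] [ 153.66   65.89  -21.98 -114.09] [34.75 34.35 34.73 36.99]
[ 212  242   86   74 6136]
[ 518.82 -281.79  287.75] [-1.57  0.   -0.42]
```

Call:
{"method": "jog_arm", "body": {
  "claw": [0.045,0.045,0.045,0.045,0.045,0.045,0.045,0.045],
  "delta_pos": [
    [0.001,0.01,0.002],
    [0.003,0.03,0.004],
    [0.006,0.057,0.006],
    [0.009,0.085,0.008],
    [0.012,0.113,0.01],
    [0.015,0.141,0.01],
    [0.018,0.169,0.01],
    [0.02,0.195,0.01]
  ],
  "rotation": [
    [0,0,-4],
    [0,0,-10],
    [0,0,-17],
    [0,0,-24],
    [0,0,-31],
    [0,0,-38],
    [0,0,-45],
    [0,0,-52]
  ]
}}

```text
time_s: 5.93
tcp_pos: [539.2, -85.1, 298.3]
eef_rot: [-1.572, 0.001, -1.335]
ft_force: [0.3, 0.2, -1.8]
gripper_width: 48.8
```

Call:
{"method": "jog_arm", "body": {
  "claw": [0.045,0.045,0.045,0.045,0.045,0.045,0.045],
  "delta_pos": [
    [0.002,0.015,0],
    [0.003,0.025,0],
    [0.004,0.032,0],
    [0.004,0.035,0],
    [0.004,0.035,0],
    [0.004,0.035,0],
    [0.004,0.035,0]
  ],
  "rotation": [
    [0,0,-7],
    [0,0,-13],
    [0,0,-17],
    [0,0,-18.6],
    [0,0,-18.6],
    [0,0,-18.6],
    [0,0,-18.6]
  ]
}}

```text
time_s: 6.52
tcp_pos: [543.0, -52.2, 298.6]
eef_rot: [-1.572, -0.0, -1.653]
ft_force: [0.2, -0.1, -2.3]
gripper_width: 48.8
```

```bash
python3 - <<'E'
from h import *
np.set_printoptions(precision=3,suppress=True)
w=cam('wrist');s=status.state();print(s['tcp_pos'],s['eef_rot'],s['ft_force'],s['gripper_width'],s['time_s'])
im=cv2.resize(w['color'],(800,600),interpolation=cv2.INTER_CUBIC)
cv2.imwrite('pics/w4.png',im[...,::-1])
for n in('pocket','block'):
  for r in imaging.regions_of('wrist',n)[:1]:print(n,r['p'],r['xy'])
E
```

```text
[543.014 -52.409 298.72 ] [-1.571 -0.    -1.654] [-0.109 -1.215 -1.152] 48.736860609203916 6.5667
pocket 0.71 [254.7, 71.7]
block 0.64 [254.0, 258.2]
```

View pics/w4.png

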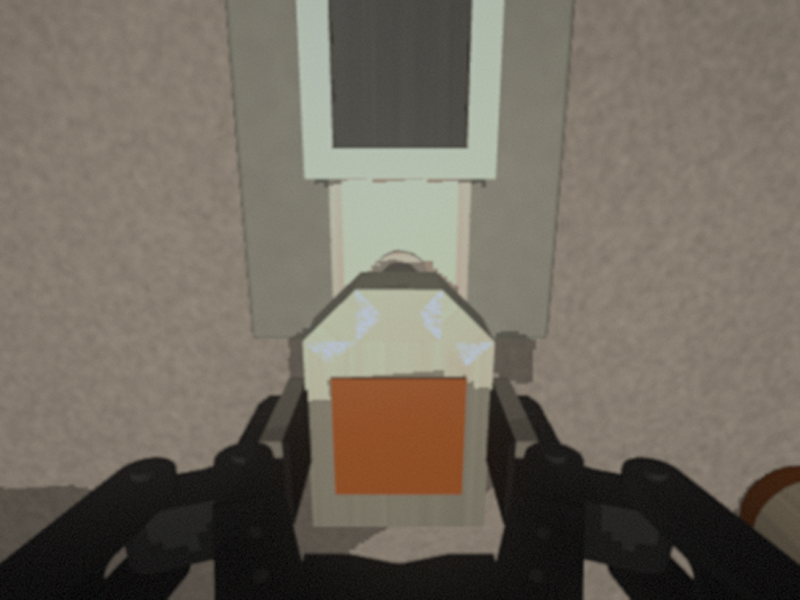

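The wrist view shows the pocket dead ahead: its tail inner edge at row 148 (columns 333–468), its outer edge at row 180. The held block's nose edge is at row 290 (columns 358–442), tail at row 527. Everything looks parallel.

```bash
python3 - <<'E'
from h import *
from scipy.optimize import least_squares
np.set_printoptions(precision=2,suppress=True)
w=cam('wrist');s=status.state();print(s['tcp_pos'],s['eef_rot'])
f=lambda a:np.array(a,float)/1.5625-.5+.18
pk=back(w,f([[333,148],[468,148],[305,180],[497,180],[297,2],[502,2],[332,2],[471,2]]),45)
print('pocket pts',pk[:,:2])
d=pk[1]-pk[0];d2=pk[3]-pk[2];ang=lambda v:np.degrees(np.arctan2(v[1],v[0]))
print('x dir',ang(-d),ang(-d2),'y dir',[ang(pk[i]-pk[j]) for i,j in((4,2),(5,3),(6,0),(7,1))],'widths',np.linalg.norm(d),np.linalg.norm(d2))
uv=f([[313,527],[304,338],[358,290],[442,290],[493,338],[484,527]])
# BL order: tail -y.. ; heading 85: block +y = left side(-x world)
T=np.array([[-36,25],[22,25],[36,11],[36,-11],[22,-25],[-36,-25]],float)
def P(p):
    c,s_=np.cos(p[2]),np.sin(p[2]);return np.c_[T@np.array([[c,s_],[-s_,c]])+p[:2],np.full(6,p[3])]
r=least_squares(lambda p:(proj(w,P(p))-uv).ravel(),[543,-50,1.49,139]);print('block',r.x,np.degrees(r.x[2]));print(r.fun)
th=np.radians(85.2)
u=np.array([np.cos(th),np.sin(th)])
print('pocket centre est', pk[:2].mean(0)[:2]+u*38.5, pk[2:4].mean(0)[:2]+u*50.5)
E
```

```text
[543.05 -52.49 298.97] [-1.57 -0.   -1.65]
pocket pts [[522.05  22.  ]
 [576.79  17.45]
 [509.    10.32]
 [588.16   3.74]
 [514.6   76.48]
 [592.28  70.01]
 [527.87  75.31]
 [580.52  70.93]]
x dir 175.24528600407393 175.24623322128727 y dir [np.float64(85.16120513054621), np.float64(86.44274896323911), np.float64(83.76349462541657), np.float64(86.01157359728705)] widths 54.93004211683465 79.43721655180403
block [542.99 -49.6    1.48 139.59] 85.07534481175104
[ 0.28 -1.15 -0.57  1.54 -1.44 -0.88  0.6  -0.72  1.41  1.89 -0.24 -0.87]
pocket centre est [552.64  58.09] [552.81  57.35]
```

Call:
{"method": "jog_arm", "body": {
  "claw": [0.045,0.045,0.045,0.045,0.045,0.045,0.045,0.045],
  "delta_pos": [
    [0.001,0.012,0],
    [0.004,0.04,0],
    [0.007,0.07,0],
    [0.009,0.095,-0.01],
    [0.0097,0.1073,-0.025],
    [0.0097,0.1073,-0.045],
    [0.0097,0.1073,-0.06],
    [0.0097,0.1073,-0.066]
  ],
  "rotation": [
    [0,0,0],
    [0,0,0],
    [0,0,0],
    [0,0,0],
    [0,0,0],
    [0,0,0],
    [0,0,0],
    [0,0,0]
  ]
}}

```text
time_s: 7.38
tcp_pos: [552.3, 56.5, 231.3]
eef_rot: [-1.573, -0.0, -1.652]
ft_force: [-0.3, 0.8, -2.4]
gripper_width: 48.3
```

Call:
{"method": "jog_arm", "body": {
  "claw": [0.045,0.045,0.045],
  "delta_pos": [
    [0,0,0],
    [0,0,0],
    [0,0,0]
  ],
  "rotation": [
    [0,0,0],
    [0,0,0],
    [0,0,0]
  ]
}}

```text
time_s: 7.63
tcp_pos: [553.1, 55.4, 233.9]
eef_rot: [-1.57, 0.0, -1.654]
ft_force: [-0.8, 0.2, -1.7]
gripper_width: 48.6
```

```bash
python3 - <<'E'
from h import *
np.set_printoptions(precision=3,suppress=True)
w=cam('wrist');s=status.state();print(s['tcp_pos'],s['eef_rot'],s['ft_force'],s['gripper_width'],s['time_s'])
im=w['color'][150:].copy()
im=cv2.resize(im,(800,366),interpolation=cv2.INTER_CUBIC)
th=np.radians(85.2);c,sn=np.cos(th),np.sin(th)
O=np.array([[-38.5,27.5],[23,27.5],[38.5,12],[38.5,-12],[23,-27.5],[-38.5,-27.5]])@np.array([[c,sn],[-sn,c]])+[552.7,57.7]
q=(proj(w,np.c_[O,np.full(6,45)])-[0,150]+.5)*1.5625
cv2.polylines(im,[q.astype(np.int32)],True,(255,0,0),1)
a=cam('side');p=proj(a,[[552,57,50]])[0].astype(int);i2=cv2.resize(a['color'][p[1]-25:p[1]+13,p[0]-64:p[0]+64],(800,234),interpolation=cv2.INTER_CUBIC)
cv2.imwrite('pics/w5.png',np.vstack([im,i2])[...,::-1])
E
```

```text
[553.12   55.227 233.99 ] [-1.569  0.    -1.655] [-0.441 -0.017 -1.609] 48.778165102804934 7.6833
```

View pics/w5.png

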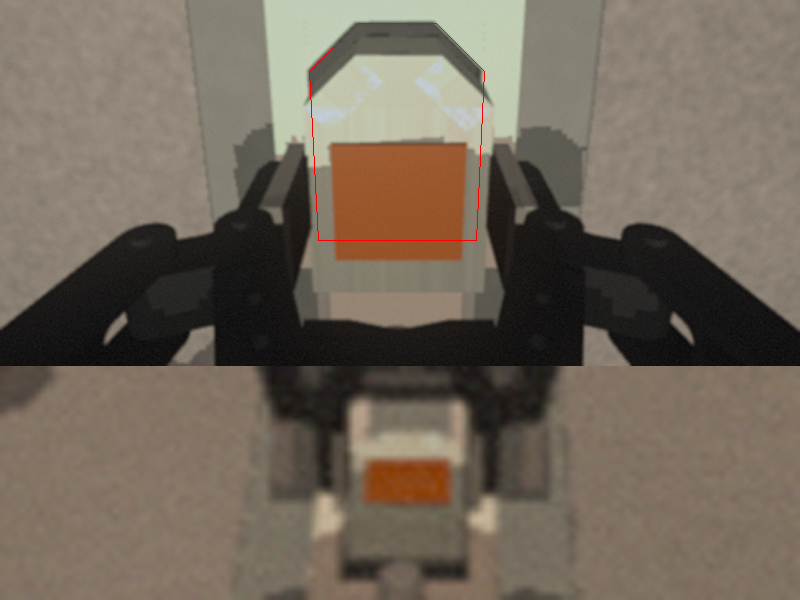

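The pocket outline I estimated (red) overlies the visible nose end of the pocket (row 22, columns 356–435), and the block is centred on it within a millimetre. Lowering.

Call:
{"method": "jog_arm", "body": {
  "claw": [0.045,0.045,0.045,0.045,0.045,0.045,0.045],
  "delta_pos": [
    [-0.0004,-0.0004,-0.003],
    [-0.0004,-0.0004,-0.006],
    [-0.0004,-0.0004,-0.009],
    [-0.0004,-0.0004,-0.012],
    [-0.0004,-0.0004,-0.0145],
    [-0.0004,-0.0004,-0.0145],
    [-0.0004,-0.0004,-0.0145]
  ],
  "rotation": [
    [0,0,0],
    [0,0,0],
    [0,0,0],
    [0,0,0],
    [0,0,0],
    [0,0,0],
    [0,0,0]
  ]
}}

```text
time_s: 8.32
tcp_pos: [552.3, 55.0, 218.3]
eef_rot: [-1.571, -0.0, -1.654]
ft_force: [0.0, 0.7, -1.2]
gripper_width: 48.8
```

Call:
{"method": "jog_arm", "body": {
  "claw": [0.045,0.045,0.045],
  "delta_pos": [
    [0,0,-0.0005],
    [0,0,-0.001],
    [0,0,-0.001]
  ],
  "rotation": [
    [0,0,0],
    [0,0,0],
    [0,0,0]
  ]
}}

```text
time_s: 8.57
tcp_pos: [552.4, 55.0, 217.6]
eef_rot: [-1.571, -0.0, -1.654]
ft_force: [-0.5, 0.4, -1.8]
gripper_width: 48.8
```

Call:
{"method": "jog_arm", "body": {
  "claw": [0.045,0.045,0.045,0.045],
  "delta_pos": [
    [0,0,-0.0005],
    [0,0,-0.001],
    [0,0,-0.001],
    [0,0,-0.001]
  ],
  "rotation": [
    [0,0,0],
    [0,0,0],
    [0,0,0],
    [0,0,0]
  ]
}}

```text
time_s: 8.9
tcp_pos: [552.4, 54.9, 217.1]
eef_rot: [-1.57, -0.0, -1.654]
ft_force: [-0.5, 0.2, 5.4]
gripper_width: 48.7
```

```bash
python3 -c "
from h import *
s=status.state();print(s['tcp_pos'],s['ft_force'],s['gripper_width'])"
```

```text
[552.40477625  54.93151167 217.07938278] [-0.50361487  0.1722608   5.36186247] 48.74272012273763
```

Contact with the floor (5 N). Releasing and lifting.

Call:
{"method": "jog_arm", "body": {
  "claw": [0.056,0.056,0.064,0.064,0.064],
  "delta_pos": [
    [0,0,0.0005],
    [0,0,0.0005],
    [0,0,0.0005],
    [0,0,0.0005],
    [0,0,0.0005]
  ],
  "rotation": [
    [0,0,0],
    [0,0,0],
    [0,0,0],
    [0,0,0],
    [0,0,0]
  ]
}}

```text
time_s: 9.32
tcp_pos: [552.4, 55.0, 217.0]
eef_rot: [-1.571, -0.0, -1.654]
ft_force: [0.0, -0.8, -0.7]
gripper_width: 64.2
```

Call:
{"method": "jog_arm", "body": {
  "claw": [0.064,0.064,0.064,0.064,0.064,0.064,0.064,0.064],
  "delta_pos": [
    [0,0,0.005],
    [0,0,0.015],
    [0,0,0.035],
    [0,0,0.06],
    [-0.001,-0.02,0.085],
    [-0.003,-0.04,0.1],
    [-0.004,-0.05,0.1],
    [-0.004,-0.05,0.1]
  ],
  "rotation": [
    [0,0,0],
    [0,0,0],
    [0,0,0],
    [0,0,0],
    [0,0,0],
    [0,0,0],
    [0,0,0],
    [0,0,0]
  ]
}}

```text
time_s: 9.98
tcp_pos: [548.2, 2.3, 318.4]
eef_rot: [-1.569, -0.001, -1.658]
ft_force: [-0.2, -0.3, -0.8]
gripper_width: 64.0
```

```bash
python3 - <<'E'
from h import *
np.set_printoptions(precision=3,suppress=True)
w=cam('wrist');s=status.state();print(s['tcp_pos'],s['eef_rot'],s['ft_force'],s['gripper_width'],s['time_s'])
cv2.imwrite('pics/w6.png',cv2.resize(w['color'],(800,600),interpolation=cv2.INTER_CUBIC)[...,::-1])
E
```

```text
[548.156   3.898 317.532] [-1.57  -0.    -1.656] [ 0.089  1.467 -0.344] 63.936288628479154 10.0333
```

View pics/w6.png

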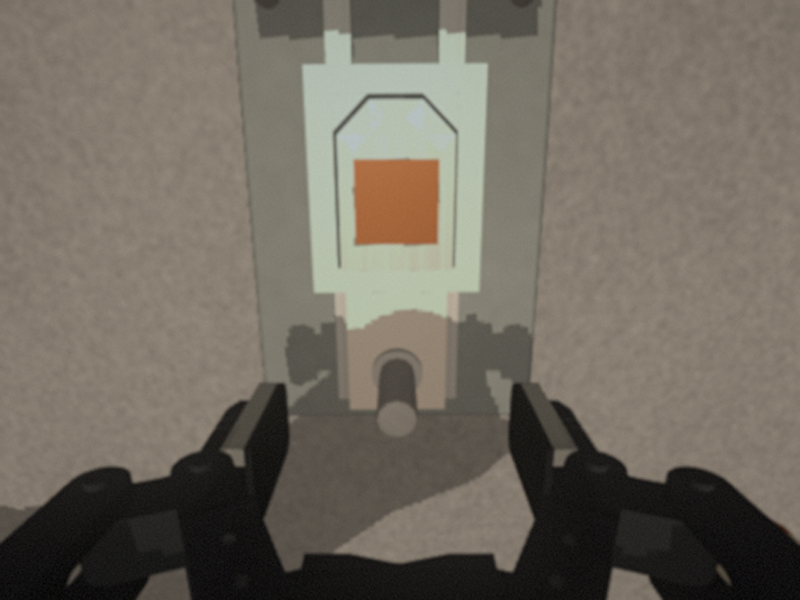

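The block sits in the pocket with even dark gaps all round; the post top is at (397,420) of the 800-wide view. I'll locate both from this picture.

```bash
python3 - <<'E'
from h import *
np.set_printoptions(precision=2,suppress=True)
w=cam('wrist');s=status.state();print(s['tcp_pos'],s['eef_rot'])
f=lambda a:np.array(a,float)/1.5625-.32
print('post',back(w,f([397,419]),88))
print('plate',back(w,f([[355,160],[438,160],[438,244],[355,244]]),59).mean(0))
print('nose edges block/pocket',back(w,f([[395,99]]),58),back(w,f([[395,94]]),45))
E
```

```text
[548.16   5.02 316.93] [-1.57  0.   -1.65]
post [[544.16 -33.13  88.  ]]
plate [551.38  53.66  59.  ]
nose edges block/pocket [[554.37  95.36  58.  ]] [[554.56  98.4   45.  ]]
```

Call:
{"method": "jog_arm", "body": {
  "claw": [0.064,0.064,0.064,0.064,0.064,0.064,0.064,0.064],
  "delta_pos": [
    [-0.001,-0.01,0],
    [-0.003,-0.03,0],
    [-0.004,-0.041,0],
    [-0.004,-0.041,-0.015],
    [-0.004,-0.041,-0.04],
    [-0.004,-0.041,-0.065],
    [-0.004,-0.041,-0.082],
    [-0.004,-0.041,-0.086]
  ],
  "rotation": [
    [0,0,0],
    [0,0,0],
    [0,0,0],
    [0,0,0],
    [0,0,0],
    [0,0,0],
    [0,0,0],
    [0,0,0]
  ]
}}

```text
time_s: 10.75
tcp_pos: [543.6, -35.8, 228.0]
eef_rot: [-1.576, -0.0, -1.653]
ft_force: [0.9, -0.3, -0.0]
gripper_width: 64.0
```

Call:
{"method": "jog_arm", "body": {
  "claw": [0.04,0.04,0.03,0.03,0.03],
  "delta_pos": [
    [0,0,0],
    [0,0,0],
    [0,0,0],
    [0,0,0],
    [0,0,0]
  ],
  "rotation": [
    [0,0,0],
    [0,0,0],
    [0,0,0],
    [0,0,0],
    [0,0,0]
  ]
}}

```text
time_s: 11.17
tcp_pos: [544.6, -36.1, 232.0]
eef_rot: [-1.569, 0.0, -1.654]
ft_force: [-0.5, -0.3, 0.0]
gripper_width: 30.1
```

```bash
python3 - <<'E'
from h import *
np.set_printoptions(precision=3,suppress=True)
w=cam('wrist');s=status.state();print(s['tcp_pos'],s['eef_rot'],s['ft_force'],s['gripper_width'],s['time_s'])
cv2.imwrite('pics/w7.png',cv2.resize(w['color'],(800,600),interpolation=cv2.INTER_CUBIC)[...,::-1])
E
```

```text
[544.587 -36.162 231.902] [-1.569  0.    -1.654] [ 0.049 -0.143  0.307] 30.011323106764635 11.2167
```

View pics/w7.png

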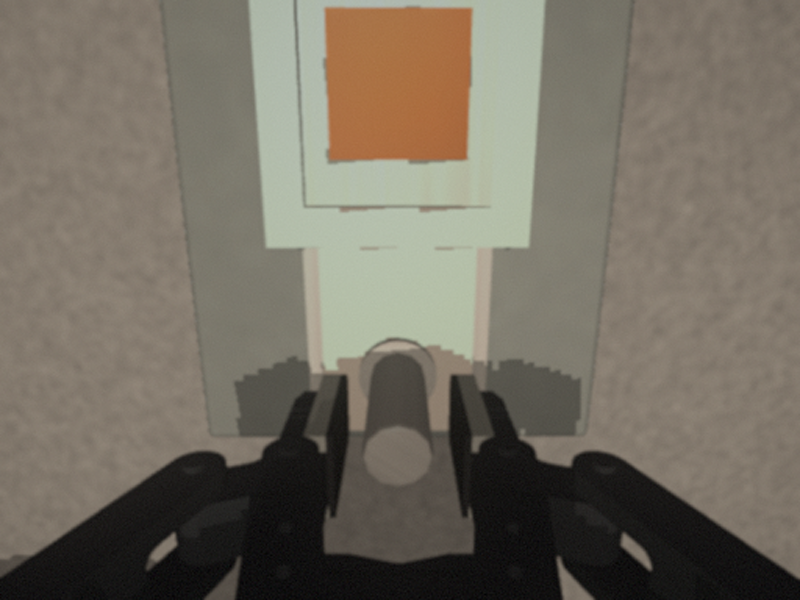

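The post (397,455) is centred between the pads. Gripping and sliding in.

Call:
{"method": "jog_arm", "body": {
  "claw": [0.01,0.01,0.01,0.01],
  "delta_pos": [
    [0,0,0],
    [0,0,0],
    [0,0,0],
    [0,0,0]
  ],
  "rotation": [
    [0,0,0],
    [0,0,0],
    [0,0,0],
    [0,0,0]
  ],
  "newtons": 35
}}

```text
time_s: 11.55
tcp_pos: [544.5, -36.1, 231.7]
eef_rot: [-1.57, -0.0, -1.654]
ft_force: [-1.7, -0.6, 6.2]
gripper_width: 16.9
```

Call:
{"method": "jog_arm", "body": {
  "claw": [0.01,0.01,0.01,0.01,0.01,0.01,0.01,0.01],
  "delta_pos": [
    [0.0002,0.002,0],
    [0.0004,0.005,0],
    [0.0008,0.01,0],
    [0.0014,0.017,0],
    [0.0021,0.025,0],
    [0.0028,0.033,0],
    [0.0034,0.041,0],
    [0.0041,0.049,0]
  ],
  "rotation": [
    [0,0,0],
    [0,0,0],
    [0,0,0],
    [0,0,0],
    [0,0,0],
    [0,0,0],
    [0,0,0],
    [0,0,0]
  ]
}}

```text
time_s: 12.22
tcp_pos: [548.6, 12.2, 231.7]
eef_rot: [-1.57, -0.001, -1.655]
ft_force: [-0.3, -4.6, 6.9]
gripper_width: 16.8
```

Call:
{"method": "jog_arm", "body": {
  "claw": [0.01,0.01,0.01,0.01,0.01,0.01,0.01,0.01],
  "delta_pos": [
    [0.0007,0.008,0],
    [0.0013,0.016,0],
    [0.002,0.024,0],
    [0.0027,0.032,0],
    [0.0034,0.04,0],
    [0.0041,0.049,0],
    [0.0048,0.057,0],
    [0.0055,0.065,0]
  ],
  "rotation": [
    [0,0,0],
    [0,0,0],
    [0,0,0],
    [0,0,0],
    [0,0,0],
    [0,0,0],
    [0,0,0],
    [0,0,0]
  ]
}}

```text
time_s: 12.88
tcp_pos: [554.0, 77.3, 231.7]
eef_rot: [-1.571, -0.002, -1.655]
ft_force: [-1.2, -4.6, 7.1]
gripper_width: 16.6
```

Call:
{"method": "jog_arm", "body": {
  "claw": [0.01,0.01,0.01,0.01,0.01,0.01,0.01],
  "delta_pos": [
    [0.0003,0.003,0],
    [0.0005,0.006,0],
    [0.0007,0.009,0],
    [0.0009,0.011,0],
    [0.0011,0.013,0],
    [0.0012,0.014,0],
    [0.0012,0.014,0]
  ],
  "rotation": [
    [0,0,0],
    [0,0,0],
    [0,0,0],
    [0,0,0],
    [0,0,0],
    [0,0,0],
    [0,0,0]
  ]
}}

```text
time_s: 13.47
tcp_pos: [555.1, 91.6, 231.7]
eef_rot: [-1.571, -0.001, -1.654]
ft_force: [-2.4, -1.4, 7.6]
gripper_width: 16.9
```

Call:
{"method": "jog_arm", "body": {
  "claw": [0.01,0.01,0.01,0.01,0.01],
  "delta_pos": [
    [0.0001,0.001,0],
    [0.0002,0.002,0],
    [0.0002,0.003,0],
    [0.0003,0.004,0],
    [0.0003,0.004,0]
  ],
  "rotation": [
    [0,0,0],
    [0,0,0],
    [0,0,0],
    [0,0,0],
    [0,0,0]
  ]
}}

```text
time_s: 13.88
tcp_pos: [555.4, 95.5, 231.7]
eef_rot: [-1.571, -0.001, -1.654]
ft_force: [-1.6, -1.1, 7.0]
gripper_width: 16.7
```

Call:
{"method": "jog_arm", "body": {
  "claw": [0.01,0.01,0.01],
  "delta_pos": [
    [0.0001,0.001,0],
    [0.0002,0.002,0],
    [0.0002,0.002,0]
  ],
  "rotation": [
    [0,0,0],
    [0,0,0],
    [0,0,0]
  ]
}}

```text
time_s: 14.13
tcp_pos: [555.6, 97.3, 231.7]
eef_rot: [-1.571, -0.001, -1.655]
ft_force: [-1.8, -2.2, 7.8]
gripper_width: 16.9
```

Call:
{"method": "jog_arm", "body": {
  "claw": [0.01,0.01,0.01],
  "delta_pos": [
    [0.0001,0.001,0],
    [0.0001,0.001,0],
    [0.0001,0.001,0]
  ],
  "rotation": [
    [0,0,0],
    [0,0,0],
    [0,0,0]
  ]
}}

```text
time_s: 14.38
tcp_pos: [555.7, 97.5, 231.7]
eef_rot: [-1.571, -0.002, -1.655]
ft_force: [-2.5, -6.5, 8.2]
gripper_width: 16.8
```

Call:
{"method": "jog_arm", "body": {
  "claw": [0.01,0.01,0.01],
  "delta_pos": [
    [0,0.001,0],
    [0.0001,0.0015,0],
    [0.0001,0.0015,0]
  ],
  "rotation": [
    [0,0,0],
    [0,0,0],
    [0,0,0]
  ]
}}

```text
time_s: 14.63
tcp_pos: [555.8, 97.8, 231.7]
eef_rot: [-1.571, -0.004, -1.657]
ft_force: [-1.4, -10.6, 9.9]
gripper_width: 17.3
```

Firm against the stop (force climbing with no travel). Releasing and lifting clear.

Call:
{"method": "jog_arm", "body": {
  "claw": [0.045,0.045,0.045,0.045,0.045],
  "delta_pos": [
    [0,0,0],
    [0,0,0],
    [0,0,0],
    [0,0,0],
    [0,0,0]
  ],
  "rotation": [
    [0,0,0],
    [0,0,0],
    [0,0,0],
    [0,0,0],
    [0,0,0]
  ]
}}

```text
time_s: 15.05
tcp_pos: [555.9, 100.8, 231.0]
eef_rot: [-1.571, 0.0, -1.653]
ft_force: [0.2, 0.6, -0.3]
gripper_width: 45.2
```

Call:
{"method": "jog_arm", "body": {
  "claw": [0.045,0.045,0.045,0.045,0.045,0.045,0.045,0.045],
  "delta_pos": [
    [0,0,0.005],
    [0,0,0.02],
    [0,0,0.045],
    [0,0,0.07],
    [0,0,0.095],
    [0,-0.01,0.11],
    [0,-0.02,0.12],
    [0,-0.02,0.12]
  ],
  "rotation": [
    [0,0,0],
    [0,0,0],
    [0,0,0],
    [0,0,0],
    [0,0,0],
    [0,0,0],
    [0,0,0],
    [0,0,0]
  ]
}}

```text
time_s: 15.72
tcp_pos: [556.2, 78.3, 353.1]
eef_rot: [-1.568, -0.001, -1.656]
ft_force: [-0.1, 0.4, -0.6]
gripper_width: 45.4
```

Call:
{"method": "jog_arm", "body": {
  "claw": [0.045,0.045,0.045,0.045],
  "delta_pos": [
    [0,0,0],
    [0,0,0],
    [0,0,0],
    [0,0,0]
  ],
  "rotation": [
    [0,0,0],
    [0,0,0],
    [0,0,0],
    [0,0,0]
  ]
}}

```text
time_s: 16.05
tcp_pos: [555.7, 80.9, 350.0]
eef_rot: [-1.573, -0.0, -1.653]
ft_force: [0.2, -0.3, -0.3]
gripper_width: 45.0
```

```bash
python3 - <<'E'
from h import *
np.set_printoptions(precision=3,suppress=True)
w=cam('wrist');s=status.state();print(s['tcp_pos'],s['eef_rot'],s['ft_force'],s['gripper_width'],s['time_s'])
cv2.imwrite('pics/w8.png',cv2.resize(w['color'],(800,600),interpolation=cv2.INTER_CUBIC)[...,::-1])
# expected pocket with joint 0.140
th=np.radians(85.2);u=np.array([np.cos(th),np.sin(th)])
P=np.array([558.43,130.08])+u*60
print('pocket@stop',P,'post@stop',P-95*u, 'px', proj(w,[[*(P-95*u),88]])*1.5625, 'plate px',proj(w,[[*(P-6*u),59]])*1.5625)
for o in ('bottle','chuck','bowl'):
    for n in('scene','side'):
        cam(n); r=imaging.regions_of(n,o); print(o,n,r and (r[0]['p'],r[0]['xy']))
E
```

```text
[555.768  80.879 350.135] [-1.572 -0.    -1.653] [-0.488  0.989 -0.657] 44.856517327707955 16.1
pocket@stop [563.451 189.87 ] post@stop [555.501  95.203] px [[396.765 281.188]] plate px [[397.226  77.431]]
bottle scene (0.92, [149.0, 210.5])
bottle side (0.97, [358.1, 252.0])
chuck scene (0.67, [138.8, 167.3])
chuck side (0.97, [347.0, 320.0])
bowl scene (0.8, [420.0, 246.9])
bowl side (0.94, [174.7, 149.4])
```

View pics/w8.png

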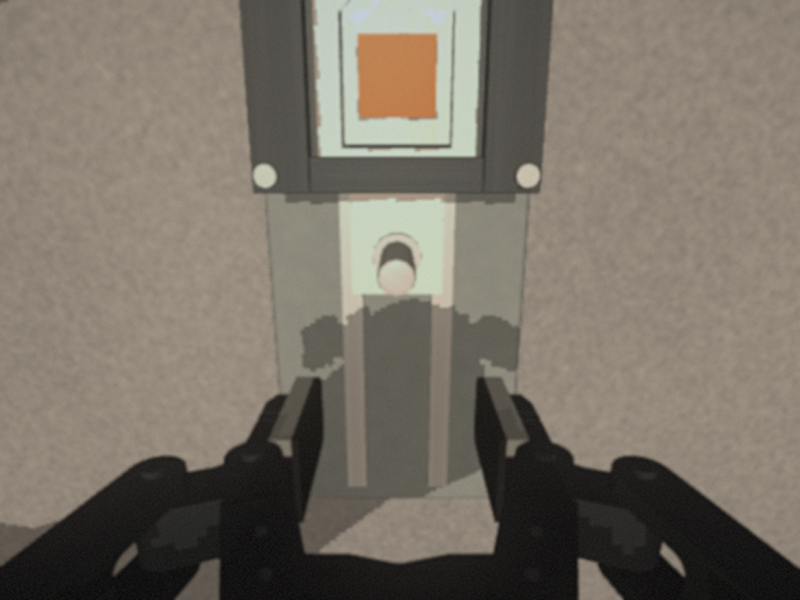

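The final view shows the block in the pocket under the mask window. The plate is at (397,76), against (397,77) predicted for the stop. The post is free at (396,277), and the fingers are clear.

```bash
python3 -c "
from workcell import bot; print(bot.hand_in())"
```

```text
the job is handed in; nothing more can be done
None
```

I placed the block in the pocket at the loading end and let go. I then slid the carriage in by its post to the stop, released it, lifted clear and handed in at about 16 s of the 48 s allowed. The hand-in reports no verdict, so what follows is from my own checks.

- **Seating:** I lowered the block until it touched the floor at about 5 N. After release the wrist picture showed it flat and square, with even gaps at the sides and nose. I then lifted clear and only afterwards moved the carriage.
- **Stop:** The carriage travelled about 134 mm. After that the push force rose to about 11 N with almost no further movement. In the last picture the amber plate was within 2 px of where it should be at the stop. The post top was about 4 px (a few mm) off, on the inward side, which I put down to calibration.
- **Bystanders:** The bottle, chuck and bowl were found within 3 px of their first positions in both cameras. That is a coarse check, since first and last detections differ by noise of that size, but the arm never came near them.

One disagreement: a picture taken before the arm had settled put the post about 4 mm off. I used the aligner fit instead, and the close-up before gripping confirmed it.

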